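Feed a flat carton past a pop-up spring stop

ROBOT

A 6-joint arm with a two-finger parallel gripper is mounted at the origin on the work surface. World frame = base frame: x ahead of the robot, y to its left, z up, the work surface at z = 0. Lengths are in mm, angles in rad, forces in N, time in s.
With the tool pointing down it reaches from about 275 to 1000 mm from the base axis. Payload 8.4 kg.
Tool frame: the origin (TCP) lies between the finger pads; the fingertips stand r.tips_ahead ahead of it and the grasp point (between the pads) lies 6 mm ahead of it (r.tips_ahead is the distance from the TCP to the fingertips, in mm); z points along the fingers, y is the line along which they close (so a half turn about z gives the same grasp; the last joint's range is limited). The gripper opens to 85 mm and grips with 20 to 120 N. Pads are 22 mm wide; open, the fingers measure 114 mm over their backs; the gripper's body (76 mm by 85 mm) begins 54 mm behind the grasp point. The pads swing forward as they close: fully open they stand 13 mm farther back than shut.
Start: joints at [-1.118, 0.353, 1.633, -0, 1.155, -0.002], TCP at [274.551, -561.471, 226.781] pointing down, gripper open.
Joint ranges: [-2.63, 2.63], [-0.92, 2.1], [0.06, 2.66], [-1.3, 4.44], [0, 2.69], [-3.02, 3.02]. Speed limits (rad/s): [2.22, 2.22, 2.79, 3.14, 3.14, 3.14].

INTERFACE

Orientations are given as [roll, pitch, yaw] about the fixed x, y, z axes, in that order (R = Rz(yaw) Ry(pitch) Rx(roll)).
In Python, from rig import r gives the robot as it stands.
- The arm moves only by the tool carry_out, never from a script. Its arguments are lists of equal length, an entry for each row: "delta_pos": the shift along the tool's x, y, z in m, a list of three; "rot": the turn, a rotation vector about the tool's x, y, z in degrees, a list of three. A call has 1 to 8 rows; each row is the pose to reach, as a shift and turn from the pose commanded when the call began, along the tool's axes at that moment; what a row does not reach only later rows make up. A row lasts 1/8 s, in which the tool goes at most 62.5 mm and 10.7 degrees, less where a joint would pass 70% of its speed; a pose out of reach is approached as far as the arm can. A call with a gripper value outside its range is refused whole. "claw" is the finger opening in m, from 0 to 0.0854, set as the call begins (left out, the last holds). The fingers move at their own pace and stop on an object; "grip_force" is the grip in N (left out, the last holds). Time passes only in rows, so rows that repeat a pose let the fingers close. It gives the time, the measured TCP pose, the force, the opening and the grip force at its end, in the units of the state.
- r.sense(): the state, without advancing time (a new reading comes with each control period).
- r.grab_frame(name): name is "scene" or "top" or "wrist"; returns the picture (480x640x3 uint8, blue, green, red); there is no depth.
- r.camera_info(name): a dict with "fx", "fy", "cx", "cy" (pixels), "pose" (4x4, takes a point from camera to world coordinates); the wrist camera has in their place "hand_eye" (4x4, takes a point from camera to tool coordinates, whose origin is the TCP and whose axes are the flange's). Camera axes: x right, y down, z forward; pixel columns grow to the right and rows downward; lengths in mm; the calibration is good to about 2 mm. A picture is of the moment at which its call begins: read the wrist's pose just before it. camera_info takes no time and is no camera call.
- r.sign_off(): hands the job in; it is judged then, once.
Trained networks look in the newest picture that a camera, given by its name, has taken for a name from the list of things; names that differ only in an ending like _2 or _b are one class to them, and where a whole thing is asked for, a point or a joint stands for the part that bears it (a point fixed in the world has none). Each returns a list of dicts, best first, with "p" (0 to 1); they miss things now and then, are a little off and sometimes report something else, mostly with a low value. They report only what shows in the picture. A call takes as long as a camera call. They do not tell look-alikes from the thing itself.
- r.recognise(thing, camera): "box" ([left, top, right, bottom] in pixels, round what is visible of it).
- r.cut_out(thing, camera): "mask" (480x640 bool, what is visible of it) and "box" ([left, top, right, bottom] in pixels, round what is visible of it).
The state is a dict: "clock": time; "qpos": joint angles; "qvel": joint speeds; "joint_efforts": joint torques, N m; "eef_pos": TCP position; "tcp_rot": TCP orientation; "contact_force": force on the tool from outside, world axes, zero at the start; "wrist_torque": the same for the moment, N m; "opening": opening from 0.0 (shut) to 1.0 (fully open); "grasp_force": force on a finger pad.
Only numpy, scipy, OpenCV 4.12 (cv2) and the standard library are available. Lean on these libraries where they do the work, as an engineer would, in place of code of your own. Each camera call takes 0.05 s, during which the arm holds its last target. There are 200 camera calls.

TASK

With fingertips only, press the long spring strip in the floor of the feed lane fully down so that the two stop tabs sink, and keep it down while you push the flat carton from behind along the lane, over the sunken tabs and completely past them into the bay before the end fence. Then let the strip up, so that the tabs stand fully raised behind the carton and it lies flat in the bay, and take the hand away. Do not lift or tip the carton, and leave the pump bottle, the jar and the small pack where they stand.

Things in the scene. Friction and masses are not known exactly. Their poses are not given: they have to be found in the camera images.
- lane: Grey feed lane fixed to the table, 134 mm wide (x), y = -205 to +215 mm. Origin: table level, on its centre line; +y is the feeding direction (within 30 deg of world +y). Two aluminium runners (|x| 38-62 mm, top 40 mm above the table) carry the carton; guide walls (inner faces |x| = 62, top 52 mm); end fence 70 mm high, inner face y = +210. Open channel 76 mm wide between the runners holds the strip.
- stop (a joint): Steel spring strip with its two stop tabs, one rigid piece moving straight down: 0 up, 0.016 m fully down; returns by itself. 3.5 N starts it, 7.5 N holds it down, pressed anywhere along it. Tab tops are 52 mm above the table when up (blocking the carton), 36 mm when fully down (4 mm below the runners).
- bar_tail (a point): Rear end of the strip, centre of its top (lane x = 0, y = -190 mm); moves with it; axes as the lane's. The strip is 50 mm wide (|x| < 25) and runs to lane y = +115 mm, past the tabs; its flat top is 35 mm above the table when up, 19 mm when down. It passes under the carton without touching it; a fingertip can press it behind the carton.
- stop_tabs (a point): Midway between the tops of the two stop tabs, at the face that blocks the carton (lane x = 0, y = +60 mm); moves with the strip; axes as the lane's. The tabs stand at the strip's sides (|x| 27-37 mm, lane y = +60 to +68 mm); a finger on the strip can pass through the 54 mm gap between them.
- box_mid (a point): Centre of the closed flat cardboard carton, 112 mm wide (its x), 100 mm long (its y), 36 mm high, 0.2 to 0.42 kg; axes parallel to the lane's, z up. It lies loose on the runners (centre 58 mm, top 76 mm above the table) with 6 mm of play to each guide wall; its front starts 15 to 70 mm before the tabs.
- pump: Amber pump bottle with white pump, 54 mm across, 135 mm high, standing loose on the table; origin at the centre of its underside. Leave alone.
- jar: White screw jar, 60 mm across, 75 mm high, standing loose on the table; origin at the centre of its underside. Leave alone.
- pack: Small white upright pack with a band, 60 x 45 mm, 85 mm high, standing loose on the table; origin at the centre of its underside. Leave alone.
There are look-alikes about, which are no part of the job. There is more than one size of the part that bears box_mid; the job needs the middle-sized.

How it is judged:
By the outcome, as a careful person would: the job done as asked, in the order asked, and still so for the second after the job is handed in, with the robot touching nothing.
It also fails if it takes over 40 s, if anything falls off the work surface, if the arm or the gripper's body presses on something with over 40 N, if the wrist force passes 120 N, or if a joint passes its speed limit or range.

## Working session

There is one attempt and no reset: what is moved stays moved. The work goes in short steps, Python scripts to look and compute and a tool call to move; the robot and the scene stay as the last step left them, time stands still between calls to the robot, and variables do not carry over. Pictures are saved under pics/ and viewed, at most 10 in all, crops included, and the job is handed in when it is done.

Besides the shell and the picture viewer there is one more tool, called after "Request:" by a JSON object that holds its "fn" and its "kwargs", one argument or row to a line. carry_out: Moves the arm, as the interface text tells. Its arguments: {"type":"object","properties":{"delta_pos":{"type":"array","items":{"type":"array","items":{"type":"number"}}},"rot":{"type":"array","items":{"type":"array","items":{"type":"number"}}},"claw":{"type":"number"},"grip_force":{"type":"number"}},"required":["delta_pos","rot"]}

```bash
mkdir -p pics; python3 - <<'E'
from rig import r
import cv2,numpy as np
print(r.sense(), r.tips_ahead)
for c in ("scene","top"):
    im=r.grab_frame(c); cv2.imwrite(f"pics/{c}0.png",im)
    i=r.camera_info(c); print(c,i["fx"],i["cx"],i["cy"],np.round(i["pose"],3).tolist())
    for t in ("lane","box_mid","stop","pump","jar","pack"):
        print(t,[(round(d["p"],2),np.round(d["box"]).tolist()) for d in r.recognise(t,c)])
print(r.camera_info("wrist")["hand_eye"])
E
```

```text
{'clock': 0.0, 'qpos': array([-1.11839098e+00,  3.53656384e-01,  1.63413151e+00, -2.92423506e-05,
        1.15523594e+00, -2.43117983e-03]), 'qvel': array([-0.00182794,  0.00072932, -0.00048923, -0.00022064,  0.00096067,
       -0.00048664]), 'joint_efforts': array([ 1.62661243e-03, -6.05239391e+01, -3.42075098e+01,  4.11773053e-04,
        9.22685053e-03, -4.30575665e-05]), 'eef_pos': array([ 274.33040409, -561.02643829,  226.0576824 ]), 'tcp_rot': array([-3.14016141e+00,  2.32570738e-05,  4.54848365e-01]), 'contact_force': array([0.81036135, 1.99755856, 0.13172579]), 'wrist_torque': array([ 0.01135235,  0.02107617, -0.03709017]), 'grasp_force': 0.0, 'opening': 1.0030677945443005} 25.0
scene 562.8213214813926 322.26863374566256 242.04293233305748 [[-0.272, 0.734, -0.623, 1162.271], [0.962, 0.197, -0.189, 140.252], [-0.016, -0.65, -0.759, 828.659], [0.0, 0.0, 0.0, 1.0]]
lane [(0.58, [216.0, 214.0, 468.0, 358.0])]
box_mid [(0.97, [280.0, 226.0, 355.0, 300.0]), (0.94, [277.0, 133.0, 381.0, 220.0]), (0.81, [177.0, 196.0, 228.0, 238.0]), (0.51, [240.0, 239.0, 406.0, 306.0])]
stop [(0.67,
[... 290 characters left out ...]
0.019, -0.148, -0.989, 1072.52], [0.0, 0.0, 0.0, 1.0]]
lane [(0.89, [161.0, 159.0, 409.0, 269.0])]
box_mid [(0.71, [441.0, 248.0, 487.0, 292.0]), (0.65, [278.0, 177.0, 346.0, 250.0]), (0.59, [285.0, 304.0, 394.0, 426.0])]
stop [(0.66, [225.0, 187.0, 397.0, 248.0])]
pump [(0.71, [362.0, 102.0, 397.0, 150.0])]
jar [(0.7, [223.0, 276.0, 256.0, 310.0]), (0.22, [222.0, 187.0, 399.0, 243.0])]
pack [(0.8, [239.0, 91.0, 282.0, 145.0])]
[[-2.43041244e-04 -9.64215278e-01 -2.65120424e-01  6.68650420e+01]
 [ 9.99999046e-01  1.26178049e-04 -1.37561569e-03 -9.48978490e-01]
 [ 1.35984204e-03 -2.65120505e-01  9.64214327e-01 -1.47236868e+02]
 [ 0.00000000e+00  0.00000000e+00  0.00000000e+00  1.00000000e+00]]
```

View pics/top0.png

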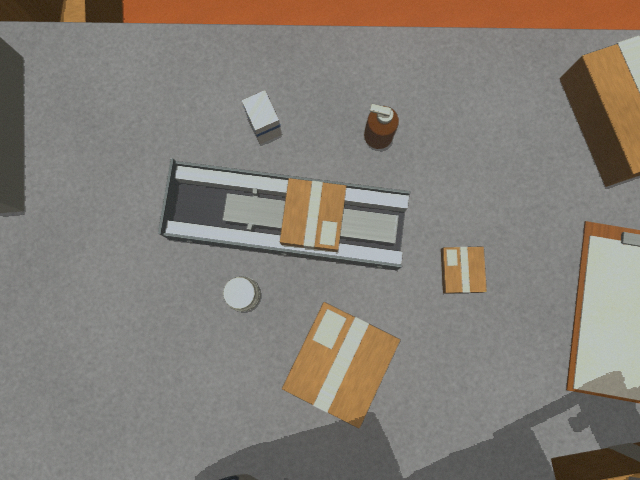

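View pics/scene0.png

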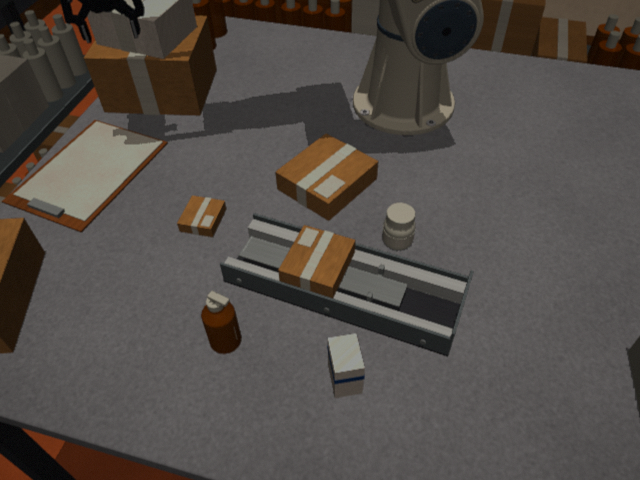

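The top view shows the lane from column 162 (fence, left = +y) to 409 (rear). The carton in it covers columns 280–346, and the tabs are near column 252. The large and small cartons outside the lane are decoys. The lane's feeding direction is about 7° off +y, towards +x.

```bash
python3 - <<'E'
import cv2
im=cv2.imread("pics/top0.png")[155:275,155:415]
cv2.imwrite("pics/crop.png",cv2.resize(im,None,fx=3,fy=3,interpolation=cv2.INTER_CUBIC))
E
```

```text
(no output)
```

View pics/crop.png

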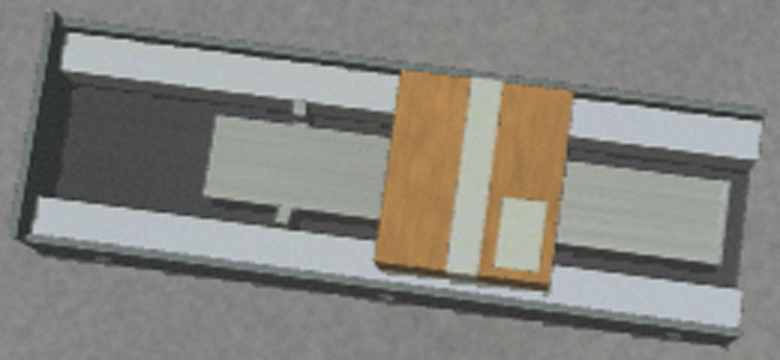

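```bash
cat > h.py <<'E'
from rig import r
import numpy as np
from scipy.optimize import least_squares
def ray(px,z,c="top"):
    i=r.camera_info(c);P=np.array(i["pose"])
    d=P[:3,:3]@[(px[0]-i["cx"])/i["fx"],(px[1]-i["cy"])/i["fy"],1]
    return P[:3,3]+d*(z-P[2,3])/d[2]
def full(c): return (c[0]/3+155-1/3,c[1]/3+155-1/3)
E
python3 - <<'E'
from h import *
M=[((757,160),38,-205,40),((741,290),-38,-205,40),((62,72),38,210,40),((38,198),-38,210,40),
((214,115),25,115,35),((204,196),-25,115,35),((728,182),25,-190,35),((721,265),-25,-190,35)]
W=np.array([ray(full(m[0]),m[3])[:2] for m in M]);L=np.array([m[1:3] for m in M])
def T(p,L): c,s=np.cos(p[2]),np.sin(p[2]); return L@np.array([[c,s],[-s,c]])+p[:2]
f=least_squares(lambda p:(T(p,L)-W).ravel(),[450,-50,-.1])
p=f.x;print(p,np.degrees(p[2]));print(np.round(T(p,L)-W,1).tolist())
c,s=np.cos(p[2]),np.sin(p[2])
for q in [(400,71),(573,91),(376,262),(548,284)]:
    d=ray(full(q),76)[:2]-p[:2]; print("box corner lane",np.round([c*d[0]+s*d[1],-s*d[0]+c*d[1]],1))
for y in (-150,85): print(y,T(p,np.array([[0,y]])))
yaw=p[2]+np.pi/2
from scipy.spatial.transform import Rotation as R
S=r.sense();R0=R.from_euler("xyz",S["tcp_rot"]);R1=R.from_euler("xyz",[np.pi,0,yaw])
t=np.array([*T(p,np.array([[0,-145]]))[0],130])
print("shift",R0.inv().apply(t-S["eef_pos"]),"rot",(R0.inv()*R1).as_rotvec(degrees=True))
E
```

```text
[ 5.77202784e+02 -8.77566057e+00 -1.10195335e-01] -6.313727612403421
[[-0.7, -0.8], [0.2, -1.7], [0.4, 1.8], [0.6, 0.3], [0.1, -0.7], [-1.0, 1.0], [0.5, -0.7], [-0.1, 0.8]]
box corner lane [56.1  6.8]
box corner lane [ 57.3 -92.1]
box corner lane [-54.1   5. ]
box corner lane [-53.7 -92. ]
-150 [[ 560.70691614 -157.86585589]]
85 [[586.55044261  75.70878344]]
shift [ 437.0424988  -241.1239       96.78401411] rot [ 3.32824419e-03  2.22487253e-03 -5.76288514e+01]
```

Request:
{"fn": "carry_out", "kwargs": {
  "delta_pos": [
    [0.05,-0.028,0],
    [0.1,-0.055,0],
    [0.15,-0.083,0],
    [0.2,-0.11,0],
    [0.25,-0.138,0],
    [0.3,-0.166,0],
    [0.35,-0.193,0],
    [0.4,-0.22,0]
  ],
  "rot": [
    [0,0,-7.2],
    [0,0,-14.4],
    [0,0,-21.6],
    [0,0,-28.8],
    [0,0,-36],
    [0,0,-43.2],
    [0,0,-50.4],
    [0,0,-57.6]
  ],
  "claw": 0,
  "grip_force": 30
}}

```text
clock: 1.7
eef_pos: [538.3, -186.5, 227.1]
tcp_rot: [3.141, 0.0, 1.464]
contact_force: [-0.2, -0.8, 0.0]
opening: 0.001
grasp_force: 0.0
```

```bash
cat >> h.py <<'E'
from scipy.spatial.transform import Rotation as R
lp=np.array([577.2,-8.8,-0.1102])
def st():
    S=r.sense();c,s=np.cos(lp[2]),np.sin(lp[2]);d=S["eef_pos"][:2]-lp[:2]
    R0=R.from_euler("xyz",S["tcp_rot"]);R1=R.from_euler("xyz",[np.pi,0,lp[2]+np.pi/2])
    print("t",S["clock"],"lane",np.round([c*d[0]+s*d[1],-s*d[0]+c*d[1]],1),"z",S["eef_pos"][2].round(1),"tip",(S["eef_pos"][2]-r.tips_ahead).round(1),"open",S["opening"],"F",S["contact_force"].round(1),"rotleft",(R0.inv()*R1).as_rotvec(degrees=True).round(2))
E
python3 -c "
from h import *
st()"
```

```text
t 1.7 lane [ -19.2 -180.9] z 227.1 tip 202.1 open 0.0006092764885630039 F [-0.2 -0.8  0. ] rotleft [0.04 0.01 0.21]
```

Request:
{"fn": "carry_out", "kwargs": {
  "delta_pos": [
    [0.018,0.01,0.03],
    [0.036,0.019,0.07],
    [0.036,0.019,0.11],
    [0.036,0.019,0.145],
    [0.036,0.019,0.152],
    [0.036,0.019,0.152]
  ],
  "rot": [
    [0,0,0.2],
    [0,0,0.2],
    [0,0,0.2],
    [0,0,0.2],
    [0,0,0.2],
    [0,0,0.2]
  ]
}}

```text
clock: 2.45
eef_pos: [560.4, -154.6, 75.2]
tcp_rot: [3.142, -0.0, 1.456]
contact_force: [-0.0, -0.4, -0.3]
opening: 0.002
grasp_force: 0.0
```

```bash
python3 -c "
from h import *
import cv2
st(); a=r.grab_frame('scene');b=r.grab_frame('wrist')
cv2.imwrite('pics/s1.png',np.hstack([cv2.resize(a[190:340,200:440],(480,300)),cv2.resize(b,(320,240),interpolation=cv2.INTER_AREA).repeat(1,0)[:240].copy() if 0 else cv2.copyMakeBorder(cv2.resize(b,(320,240)),0,60,0,0,0)]))"
```

```text
t 2.45 lane [  -0.7 -146.8] z 75.2 tip 50.2 open 0.0018114659000641547 F [-0.  -0.4 -0.3] rotleft [ 0.   -0.   -0.24]
```

View pics/s1.png

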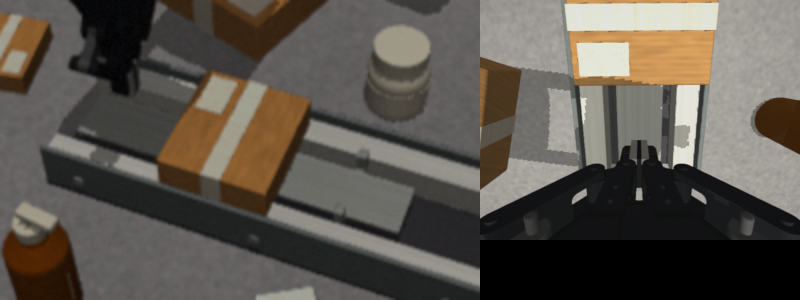

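The wrist picture shows the closed fingers centred over the strip, about 45 mm behind the carton's rear edge, with the pump, jar and pack clear of the hand. Now I press the strip down.

Request:
{"fn": "carry_out", "kwargs": {
  "delta_pos": [
    [0,0,0.008],
    [0,0,0.016],
    [0,0,0.02],
    [0,0,0.024],
    [0,0,0.024]
  ],
  "rot": [
    [0,0,0],
    [0,0,0],
    [0,0,0],
    [0,0,0],
    [0,0,0]
  ]
}}

```text
clock: 3.18
eef_pos: [559.9, -154.3, 50.4]
tcp_rot: [-3.141, -0.0, 1.457]
contact_force: [-0.1, 0.4, 0.1]
opening: 0.003
grasp_force: 0.0
```

Request:
{"fn": "carry_out", "kwargs": {
  "delta_pos": [
    [0,0,0.003],
    [0,0,0.006],
    [0,0,0.008],
    [0,0,0.008]
  ],
  "rot": [
    [0,0,0],
    [0,0,0],
    [0,0,0],
    [0,0,0]
  ]
}}

```text
clock: 3.68
eef_pos: [560.0, -154.4, 42.6]
tcp_rot: [-3.141, -0.0, 1.457]
contact_force: [-1.0, 0.5, -0.5]
opening: 0.001
grasp_force: 0.0
```

```bash
python3 -c "
from h import *
import cv2
st(); print(r.sense()['wrist_torque'], r.tips_ahead); a=r.grab_frame('scene');b=r.grab_frame('wrist')
cv2.imwrite('pics/s2.png',np.hstack([cv2.resize(a[200:310,210:370],(480,330)),cv2.copyMakeBorder(cv2.resize(b,(320,240)),0,90,0,0,0)]))"
```

```text
t 3.675 lane [  -1.1 -146.6] z 42.6 tip 17.6 open 0.0010374281890072146 F [-1.   0.5 -0.5] rotleft [-0.01 -0.   -0.23]
[ 0.00553396 -0.0050546  -0.00943389] 25.0
```

View pics/s2.png

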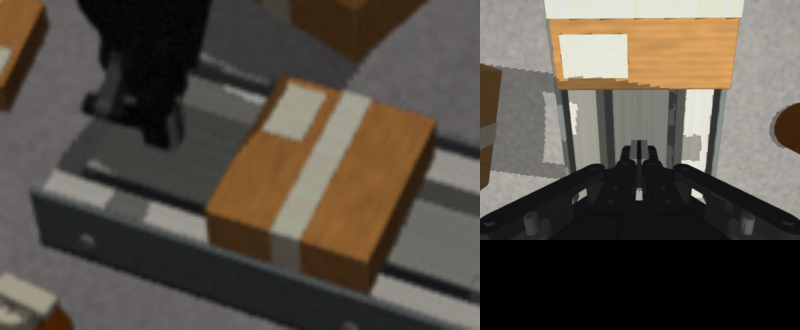

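The picture shows the fingertip over the strip, and no force reads yet. I continue down in small steps.

Request:
{"fn": "carry_out", "kwargs": {
  "delta_pos": [
    [0,0,0.002],
    [0,0,0.004],
    [0,0,0.004]
  ],
  "rot": [
    [0,0,0],
    [0,0,0],
    [0,0,0]
  ]
}}

```text
clock: 4.15
eef_pos: [560.0, -154.4, 38.5]
tcp_rot: [-3.141, -0.0, 1.457]
contact_force: [-0.6, 1.1, 0.1]
opening: 0.0
grasp_force: 0.0
```

```bash
python3 -c "
from h import *
st()
import cv2
b=r.grab_frame('wrist');cv2.imwrite('pics/w3.png',b)"
```

```text
t 4.15 lane [  -1.1 -146.6] z 38.5 tip 13.5 open 0.0002073773341951596 F [-0.6  1.1  0.1] rotleft [-0.02 -0.   -0.23]
```

View pics/w3.png

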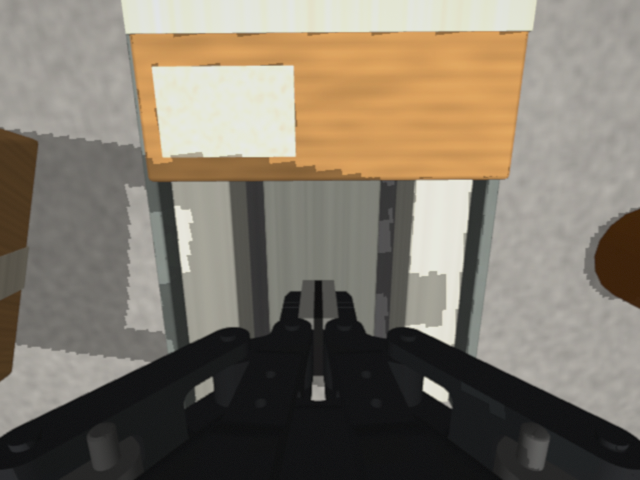

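```bash
python3 -c "
from h import *
i=r.camera_info('wrist');H=np.linalg.inv(np.array(i['hand_eye']));print(i['fx'])
for x in(-11,11):
  for z in (6,15,25,32): 
    q=H@[x,0,z,1];print(x,z,(i['fx']*q[0]/q[2]+i['cx']).round(),(i['fy']*q[1]/q[2]+i['cy']).round())
# strip edges: lane x=+-25, y=-120, for heights 19,35 -> tool coords
for zz in (19,35):
  for lx in (-25,25):
    q=H@[ -120+146.6,lx+1.1,38.5-zz,1];print('strip',zz,lx,(i['fx']*q[0]/q[2]+i['cx']).round(),(i['fy']*q[1]/q[2]+i['cy']).round())
"
```

```text
353.49029600091365
-11 6 320.0 313.0
-11 15 319.0 304.0
-11 25 319.0 296.0
-11 32 319.0 291.0
11 6 320.0 269.0
11 15 319.0 263.0
11 25 319.0 256.0
11 32 319.0 252.0
strip 19 -25 270.0 229.0
strip 19 25 373.0 229.0
strip 35 -25 266.0 238.0
strip 35 25 379.0 238.0
```

```bash
python3 -c "
from h import *
i=r.camera_info('scene');H=np.linalg.inv(np.array(i['pose']))
for z in (13.5,19,25,35,45,60):
    q=H@[560,-154.4,z,1];u=(i['fx']*q[0]/q[2]+i['cx']);v=(i['fy']*q[1]/q[2]+i['cy']);print(z,u.round(1),v.round(1),'crop x4',((u-220)*6.66).round(),((v-210)*6.66).round())
st()
import cv2
a=r.grab_frame('scene');cv2.imwrite('pics/s3.png',cv2.resize(a[210:300,220:340],(800,600),interpolation=cv2.INTER_CUBIC))"
```

```text
13.5 265.0 258.3 crop x4 300.0 322.0
19 264.8 256.4 crop x4 298.0 309.0
25 264.5 254.4 crop x4 296.0 296.0
35 264.0 250.9 crop x4 293.0 273.0
45 263.4 247.4 crop x4 289.0 249.0
60 262.6 242.1 crop x4 284.0 214.0
t 4.2 lane [  -1.  -146.6] z 38.7 tip 13.7 open -0.00017259847647563422 F [-0.3  0.2  0.8] rotleft [-0.01 -0.   -0.22]
```

View pics/s3.png

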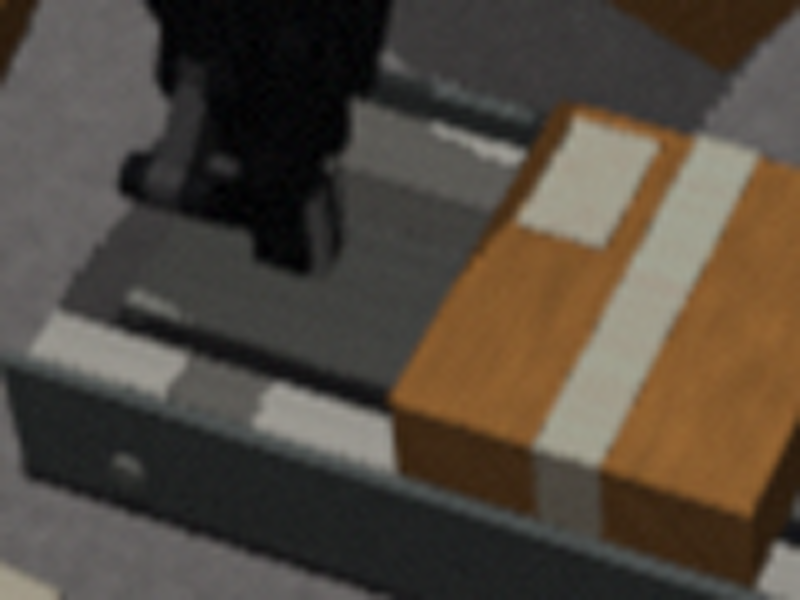

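The fingertip is still about 2 mm above the strip, so with the fingers shut the tips reach only about to the TCP height. The hand's body would then come too near the carton's top edge. I'll lean the hand back 25° so that only the tip leads, then press.

Request:
{"fn": "carry_out", "kwargs": {
  "delta_pos": [
    [0,0,-0.01],
    [0,0,-0.01],
    [0,0,-0.01],
    [0,0,-0.01]
  ],
  "rot": [
    [0,8,0],
    [0,16.5,0],
    [0,25,0],
    [0,25,0]
  ]
}}

```text
clock: 4.75
eef_pos: [559.7, -156.5, 47.9]
tcp_rot: [-3.14, -0.437, 1.452]
contact_force: [-0.1, 0.1, 0.9]
opening: 0.002
grasp_force: 0.0
```

```bash
python3 -c "
from h import *
st()"
```

```text
t 4.75 lane [  -1.2 -148.7] z 47.9 tip 22.9 open 0.0020473613603826527 F [-0.1  0.1  0.9] rotleft [  0.03 -25.03  -0.45]
```

Request:
{"fn": "carry_out", "kwargs": {
  "delta_pos": [
    [-0.0025,0,0.0054],
    [-0.0042,0,0.0091],
    [-0.0051,0,0.0109],
    [-0.0059,0,0.0127],
    [-0.0059,0,0.0127]
  ],
  "rot": [
    [0,0,0],
    [0,0,0],
    [0,0,0],
    [0,0,0],
    [0,0,0]
  ]
}}

```text
clock: 5.38
eef_pos: [560.1, -154.2, 34.7]
tcp_rot: [-3.142, -0.436, 1.457]
contact_force: [0.7, -0.4, -0.1]
opening: -0.001
grasp_force: 0.0
```

Request:
{"fn": "carry_out", "kwargs": {
  "delta_pos": [
    [-0.0013,0,0.0027],
    [-0.0025,0,0.0054],
    [-0.0025,0,0.0054]
  ],
  "rot": [
    [0,0,0],
    [0,0,0],
    [0,0,0]
  ]
}}

```text
clock: 5.75
eef_pos: [560.3, -154.4, 28.8]
tcp_rot: [3.141, -0.437, 1.456]
contact_force: [0.4, 1.3, 3.6]
opening: 0.001
grasp_force: 1.8
```

Contact starts at TCP z ≈ 29 with 3.6 N, which matches the force that starts the strip moving. I continue pressing the full 16 mm.

Request:
{"fn": "carry_out", "kwargs": {
  "delta_pos": [
    [-0.0013,0,0.0027],
    [-0.0025,0,0.0054],
    [-0.0038,0,0.0082],
    [-0.0047,0,0.01],
    [-0.0047,0,0.01]
  ],
  "rot": [
    [0,0,0],
    [0,0,0],
    [0,0,0],
    [0,0,0],
    [0,0,0]
  ]
}}

```text
clock: 6.38
eef_pos: [560.3, -154.4, 18.0]
tcp_rot: [3.141, -0.437, 1.457]
contact_force: [0.6, 1.6, 7.7]
opening: 0.001
grasp_force: 3.6
```

```bash
python3 -c "
from h import *
st()
import cv2
a=r.grab_frame('scene');cv2.imwrite('pics/s4.png',cv2.resize(a[200:320,220:420],(800,480),interpolation=cv2.INTER_CUBIC))"
```

```text
t 6.375 lane [  -0.8 -146.5] z 18.0 tip -7.0 open 0.0006042260996884708 F [0.6 1.6 7.7] rotleft [  0.06 -25.03  -0.23]
```

View pics/s4.png

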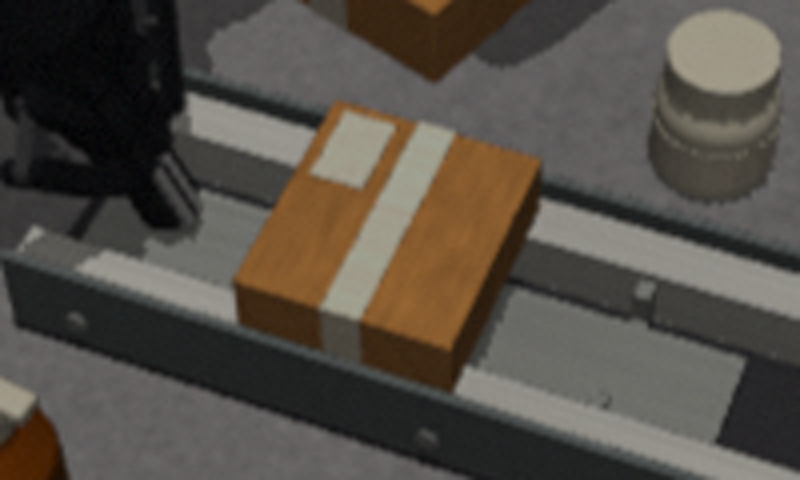

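The picture shows the finger on the lowered strip and the tabs (at (645,290) and (605,398)) almost sunk. I press on to reach the hard stop.

Request:
{"fn": "carry_out", "kwargs": {
  "delta_pos": [
    [-0.0008,0,0.0018],
    [-0.0017,0,0.0036],
    [-0.0017,0,0.0036]
  ],
  "rot": [
    [0,0,0],
    [0,0,0],
    [0,0,0]
  ]
}}

```text
clock: 6.8
eef_pos: [560.6, -154.4, 16.9]
tcp_rot: [3.14, -0.439, 1.458]
contact_force: [-8.1, -1.0, 36.3]
opening: -0.0
grasp_force: 17.9
```

Request:
{"fn": "carry_out", "kwargs": {
  "delta_pos": [
    [0.0006,0,-0.0014],
    [0.0097,0.0003,0.0028],
    [0.0187,0.0006,0.0071],
    [0.0278,0.001,0.0113],
    [0.0368,0.001,0.0155],
    [0.0368,0.001,0.0155]
  ],
  "rot": [
    [0,0,0],
    [0,0,0],
    [0,0,0],
    [0,0,0],
    [0,0,0],
    [0,0,0]
  ]
}}

```text
clock: 7.55
eef_pos: [568.9, -117.0, 17.5]
tcp_rot: [3.134, -0.434, 1.458]
contact_force: [0.9, -6.8, 19.6]
opening: -0.002
grasp_force: 10.1
```

Request:
{"fn": "carry_out", "kwargs": {
  "delta_pos": [
    [0.0091,-0.001,0.0042],
    [0.0181,-0.002,0.0085],
    [0.0272,-0.003,0.0127],
    [0.0362,-0.003,0.0169],
    [0.0453,-0.003,0.0211],
    [0.0544,-0.003,0.0254],
    [0.0544,-0.003,0.0254]
  ],
  "rot": [
    [0,0,0],
    [0,0,0],
    [0,0,0],
    [0,0,0],
    [0,0,0],
    [0,0,0],
    [0,0,0]
  ]
}}

```text
clock: 8.43
eef_pos: [573.3, -57.0, 17.6]
tcp_rot: [3.133, -0.434, 1.459]
contact_force: [1.2, -7.9, 21.1]
opening: 0.001
grasp_force: 10.7
```

```bash
python3 -c "
from h import *
st()
import cv2
a=r.grab_frame('top');b=r.grab_frame('scene')
cv2.imwrite('pics/t5.png',np.hstack([cv2.resize(a[140:280,150:350],(400,280)),cv2.resize(b[190:330,230:430],(400,280))]))"
```

```text
t 8.425 lane [  1.4 -48.4] z 17.6 tip -7.4 open 0.000782193282098973 F [ 1.2 -7.9 21.1] rotleft [  0.51 -24.85  -0.21]
```

View pics/t5.png

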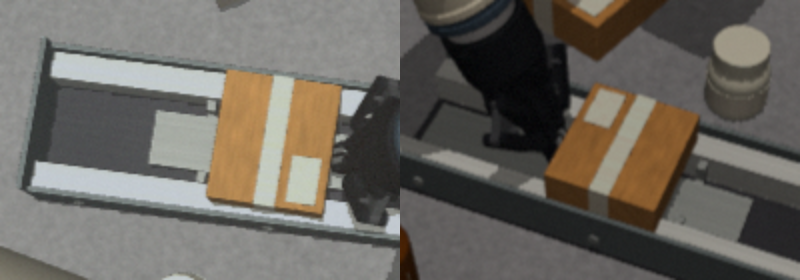

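The carton is straight, with its front just before the sunken tabs (crop columns 200–217), and the finger is in contact behind it.

```bash
python3 -c "
from h import *
c,s=np.cos(lp[2]),np.sin(lp[2])
for q in [(320,182.5),(312.5,247),(262.8,175.5),(254.5,239)]:
    d=ray(q,76)[:2]-lp[:2];print(np.round([c*d[0]+s*d[1],-s*d[0]+c*d[1]],1))"
```

```text
[ 56.  -48.3]
[-55.3 -50.2]
[55.5 50.3]
[-54.7  48.4]
```

Request:
{"fn": "carry_out", "kwargs": {
  "delta_pos": [
    [0.0091,0,0.0042],
    [0.0181,0,0.0085],
    [0.0272,-0.001,0.0127],
    [0.0362,-0.001,0.0169],
    [0.0453,-0.001,0.0211],
    [0.0544,-0.001,0.0254],
    [0.0634,-0.001,0.0296],
    [0.068,-0.001,0.0317]
  ],
  "rot": [
    [0,0,0],
    [0,0,0],
    [0,0,0],
    [0,0,0],
    [0,0,0],
    [0,0,0],
    [0,0,0],
    [0,0,0]
  ]
}}

```text
clock: 9.52
eef_pos: [580.9, 17.2, 17.5]
tcp_rot: [3.133, -0.433, 1.459]
contact_force: [-1.7, -16.0, 26.2]
opening: -0.004
grasp_force: 13.4
```

```bash
python3 -c "
from h import *
st()"
```

```text
t 9.525 lane [ 0.8 26.2] z 17.5 tip -7.5 open -0.0035912437553142825 F [ -1.7 -16.   26.2] rotleft [  0.53 -24.83  -0.21]
```

Request:
{"fn": "carry_out", "kwargs": {
  "delta_pos": [
    [0.0091,0,0.0042],
    [0.0181,0,0.0085],
    [0.0272,0,0.0127],
    [0.0362,0,0.0169],
    [0.0453,0,0.0211],
    [0.0517,0,0.0241],
    [0.0553,0,0.0258],
    [0.0553,0,0.0258]
  ],
  "rot": [
    [0,0,0],
    [0,0,0],
    [0,0,0],
    [0,0,0],
    [0,0,0],
    [0,0,0],
    [0,0,0],
    [0,0,0]
  ]
}}

```text
clock: 10.52
eef_pos: [587.7, 78.6, 17.5]
tcp_rot: [3.133, -0.435, 1.458]
contact_force: [-0.6, -11.7, 23.5]
opening: 0.002
grasp_force: 12.0
```

```bash
python3 -c "
from h import *
st()
import cv2
a=r.grab_frame('top');b=r.grab_frame('scene')
for n,i in (('top',a),('scene',b)):
  cv2.imwrite(f'pics/{n}6.png',i); print([(round(d['p'],2),np.round(d['box']).tolist()) for d in r.recognise('box_mid',n)])
m=[d for d in r.cut_out('box_mid','top') if 150<d['box'][0]<300 and d['box'][1]<200]
c,s=np.cos(lp[2]),np.sin(lp[2])
for k in m[:1]:
  for q in cv2.boxPoints(cv2.minAreaRect(np.argwhere(k['mask'])[:,::-1].astype(np.float32))):
    d=ray(q,76)[:2]-lp[:2];print(q,np.round([c*d[0]+s*d[1],-s*d[0]+c*d[1]],1))
cv2.imwrite('pics/t6.png',np.hstack([cv2.resize(a[140:280,130:330],(400,280)),cv2.resize(b[190:350,270:490],(400,290))[:280]]))"
```

```text
t 10.525 lane [ 0.8 88. ] z 17.5 tip -7.5 open 0.0024133112106510778 F [ -0.6 -11.7  23.5] rotleft [  0.49 -24.92  -0.22]
[(0.87, [176.0, 164.0, 245.0, 235.0]), (0.87, [442.0, 249.0, 486.0, 294.0]), (0.57, [388.0, 333.0, 398.0, 365.0])]
[(0.81, [176.0, 195.0, 226.0, 236.0]), (0.61, [277.0, 148.0, 379.0, 211.0]), (0.6, [377.0, 251.0, 457.0, 332.0]), (0.3, [242.0, 246.0, 379.0, 306.0])]
[172.68471 229.32803] [-56.6 188.3]
[184.79872 161.83566] [ 62.  187.1]
[245.65858 172.75922] [56.4 80.1]
[233.54457 240.25159] [-61.4  83.1]
```

Request:
{"fn": "carry_out", "kwargs": {
  "delta_pos": [
    [-0.0063,0,-0.003],
    [-0.0127,0,-0.0059],
    [-0.0181,0,-0.0085],
    [-0.0181,0,-0.0085],
    [-0.0147,0,-0.0157],
    [-0.0113,0,-0.023],
    [-0.0075,0,-0.0312],
    [-0.0012,0,-0.0447]
  ],
  "rot": [
    [0,0,0],
    [0,0,0],
    [0,0,0],
    [0,0,0],
    [0,0,0],
    [0,0,0],
    [0,0,0],
    [0,0,0]
  ]
}}

```text
clock: 11.78
eef_pos: [580.8, 60.4, 55.2]
tcp_rot: [-3.14, -0.436, 1.456]
contact_force: [0.3, -0.7, 0.3]
opening: 0.001
grasp_force: 0.0
```

Request:
{"fn": "carry_out", "kwargs": {
  "delta_pos": [
    [0,0,-0.03],
    [-0.02,0,-0.08],
    [-0.05,0,-0.13],
    [-0.09,0,-0.17],
    [-0.14,0,-0.2],
    [-0.19,0,-0.22],
    [-0.22,0,-0.22],
    [-0.22,0,-0.22]
  ],
  "rot": [
    [0,0,0],
    [0,0,0],
    [0,0,0],
    [0,0,0],
    [0,0,0],
    [0,0,0],
    [0,0,0],
    [0,0,0]
  ]
}}

```text
clock: 12.78
eef_pos: [547.4, -230.9, 160.3]
tcp_rot: [-3.139, -0.437, 1.453]
contact_force: [0.7, 0.8, 0.2]
opening: 0.001
grasp_force: 0.0
```

```bash
python3 -c "
from h import *
st()
import cv2
a=r.grab_frame('top');b=r.grab_frame('scene')
cv2.imwrite('pics/f7.png',np.hstack([cv2.resize(a[85:315,150:420],(400,341)),cv2.copyMakeBorder(cv2.resize(b[190:370,230:490],(400,277)),0,64,0,0,0)]))"
```

```text
t 12.775 lane [  -5.2 -224. ] z 160.3 tip 135.3 open 0.0011132242002445205 F [0.7 0.8 0.2] rotleft [ -0.06 -25.04  -0.38]
```

View pics/f7.png

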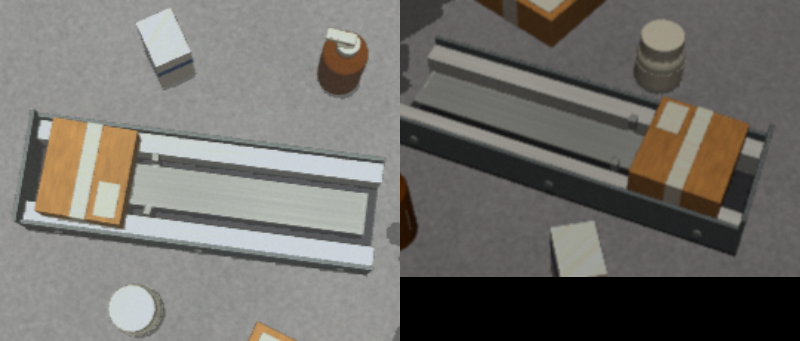

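The carton lies flat in the bay with its rear edge at crop column 130–140. The tabs stand raised behind it at (155,157) and (148,209), and the bottle, jar and pack are where they stood. The hand is clear, so I hand the job in.

```bash
python3 -c "
from rig import r
print(r.sign_off())"
```

```text
the job is handed in; nothing more can be done
None
```

The job is handed in at about 13 s: the carton lies flat in the bay past the raised tabs, the strip is up, the hand is clear, and the pump bottle, jar and pack were not touched.

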